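Load the checking slide and hold it at the mark

ROBOT

A 7-joint arm with a two-finger parallel gripper is mounted at the origin on a cart in front of the work surface, level with it; the furniture and walls round the work are solid. World frame = base frame: x ahead of the robot, y to its left, z up, the work surface at z = 0. Lengths are in m, angles in rad, forces in N, time in s.
With the tool pointing down it reaches from about 0.425 to 0.875 m from the base axis. Payload 4.7 kg.
Tool frame: the origin (TCP) lies midway between the tips of the shut fingers; the grasp point (between the pads) lies grasp_offset behind it (grasp_offset is the distance from the TCP to the grasp point, in m); z points along the fingers, y is the line along which they close (so a half turn about z gives the same grasp; the last joint's range is limited). The gripper opens to 85 mm and grips with 20 to 120 N. Pads are 22 mm wide; open, the fingers measure 114 mm over their backs; the gripper's body (76 mm by 85 mm) begins 54 mm behind the grasp point. The pads swing forward as they close: fully open they stand 13 mm farther back than shut.
Start: joints at [0.014, 0.321, -0.07, 1.45, 0.023, 1.371, -0.057], TCP at [0.65, -0, 0.231] pointing down, gripper open.
Joint ranges: [-2.86, 2.86], [-0.3, 2.09], [-1.38, 1.24], [0.06, 2.45], [-1.56, 4.7], [0.09, 2.05], [-2.69, 2.69]. Speed limits (rad/s): [2.57, 2.57, 3.14, 3.14, 3.14, 3.14, 3.14].

INTERFACE

Orientations are given as a unit quaternion [x, y, z, w].
In Python, from plant import * gives the robot as it stands.
- The arm moves only by the shell command python3 -m inch 'ROWS' [FORCE]. ROWS is JSON, a list that holds one entry, the list of rows, each a list of 7 numbers: the turn, a rotation vector about the tool's x, y, z in units of 8 degrees (1.0 is 8 degrees), then the shift along the tool's x, y, z in units of 40 mm (1.0 is 40 mm), then the opening, from 0 (shut) to 1 (fully open). A call has 1 to 20 rows; each row shifts and turns the commanded pose from where the row before left it, along the tool's axes as they then stand; what a row does not reach is not made up. A row lasts 1/10 s, in which the tool goes at most 50 mm and 8.59 degrees, less where a joint would pass 70% of its speed; a pose out of reach is approached as far as the arm can. A call is refused whole if a number of a shift passes 1 or a number of a turn 1, either way. A call with a gripper value outside its range is refused whole. The fingers move at their own pace and stop on an object; FORCE is the grip in N (left out, the last holds). Time passes only in rows, so rows that do not move let the fingers close. It gives the time, the measured TCP pose, the force, the opening and the grip force at its end, in the units of the state.
- observe(): the state, without advancing time (a new reading comes with each control period).
- get_image(name): name is "scene" or "side" or "wrist"; returns a dict with "color" (420x560x3 uint8, red, green, blue), "vfov" (degrees; the focal length in pixels is half the picture's height over the tangent of half this angle, whatever the lens; pixels are square), "cx", "cy" (the principal point, pixels), "xyz" and "orientation" of the camera in the world. Camera axes: x right, y up, looking along -z (the intrinsics and any distortion apply to the point x, -y, -z); pixel columns grow to the right and rows downward; lengths in m; the calibration is good to about 2 mm. A picture is of the moment at which its call begins. There is no depth.
- job_done(): hands the job in; it is judged then, once.
The state is a dict: "time_s": time; "joints": joint angles; "joint_velocities": joint speeds; "effort": joint torques, N m; "ee_pos": TCP position; "orientation": TCP orientation; "ft_force": force on the tool from outside, world axes, zero at the start; "ft_torque": the same for the moment, N m; "grip_width": finger opening in m; "grasp_force": force on a finger pad.
Only numpy, scipy, OpenCV 4.12 (cv2) and the standard library are available. Lean on these libraries where they do the work, as an engineer would, in place of code of your own. Each camera call takes 0.05 s, during which the arm holds its last target. There are 200 camera calls.

TASK

While the spring slide is fully home, lay the flat steel spacer centred on its round seat plate, then set the pulley, hub up, centred on top of the spacer. Then take the upright pull bar, draw the slide out gently until the rib on its side lines up with the pointed blade of the mark block, and finish while still holding it there, with the pile still centred. Leave the tape roll, sanding block and tape measure where they are.

Things in the scene. Friction and masses are not known exactly. Their poses are not given: they have to be found in the camera images.
- gauge_base: Fixed aluminium base of the checking slide, 270 x 90 x 10 mm; its place and yaw vary. Origin on the bench directly below the centre of the seat plate when the slide is home. Its +x points away from the pull bar, along the rail; the slide is pulled along its -x; z up. The base reaches from 170 mm in front of the origin (-x) to 100 mm behind it; at its rear end stands a block 44 mm high.
- slide (a joint): Travel of the slide in m: 0 fully home, grows as it is pulled out, hard stop at 0.090. Return spring: 3 N at home plus 100 N/m (10 N at 0.070). The slide is a grey plate, 190 x 80 mm, top 32 mm above the bench.
- seat (a point): Centre of the top face of the round steel seat plate on the slide, 38 mm above the bench; the plate is flat, 84 mm across, and moves with the slide. Axes parallel to gauge_base's.
- pull_bar (a point): Upright dark steel bar on the slide's front end, 14 mm thick along the pull direction, 60 mm wide across it, standing from 32 to 80 mm above the bench. This point is the middle of its foot, 32 mm above the bench, 115 mm in front (-x) of the seat's centre. Axes parallel to gauge_base's; moves with the slide. Can be pinched from above across its 14 mm.
- index (a point): Outer end of the index rib, a raised dark steel rib, 4 x 28 mm, at the +y edge of the slide's top, 60 mm in front (-x) of the seat's centre, 40 mm to its +y side, 36 mm above the bench. Moves with the slide; axes parallel to gauge_base's.
- mark_block: Fixed aluminium block, 26 x 22 x 32 mm, against the base's +y edge; a dark 4 mm wide blade on top points at the slide. Origin on the bench under the block's centre, axes parallel to gauge_base's; the blade lies over its line x = 0. At the mark, the index rib has x = 0 here. It varies along the base: 40 to 70 mm of travel from home.
- spacer: Loose flat steel disc, 60 mm across, 14 mm thick, with a 20 mm hole, 0.1 to 0.2 kg. Origin at the centre of its underside, z up. Lies flat on the bench on the left or right of the slide.
- pulley: Loose dark grey V-belt pulley, 62 mm across, 26 mm high with its hub: the grooved wheel is 20 mm thick and the hub, 28 mm across, rises 6 mm above it. 0.2 to 0.3 kg. Origin at the centre of its underside, z up (hub side). Lies flat on the bench, hub up, on the other side.
- masking_tape: Bystander: roll of masking tape lying flat, 97 mm across, 24 mm high, origin at the centre of its underside. Not to be moved.
- sanding_block: Bystander: sanding block, 63 x 111 x 28 mm, origin at the centre of its underside. Not to be moved.
- tape_measure: Bystander: tape measure, 38 x 99 x 70 mm, origin at the centre of its underside. Not to be moved.

How it is judged:
On the way, in this order (a step that is already met when the one before it is completed fails the run):
1. with the slide home, the spacer lies centred on the seat plate (within 8 mm), let go (horizontal distance between spacer and seat below 0.008 m and z of spacer in the frame of seat between -0.003 and 0.003 m and angle between spacer's own z axis and vertical below 0.08 rad and contact force between the fingers and spacer below 0.1 N and value of joint slide below 0.008 m), for 0.2 s.
2. with the slide still home, the pulley lies hub up, centred on the spacer (within 8 mm), let go (all of step 1 and horizontal distance between pulley and spacer below 0.008 m and z of pulley in the frame of spacer between 0.011 and 0.017 m and angle between pulley's own z axis and vertical below 0.08 rad and contact force between the fingers and pulley below 0.1 N), for 0.2 s.
3. the slide is held by the pull bar at the mark (within 5 mm), the pile still centred (horizontal distance between spacer and seat below 0.008 m and z of spacer in the frame of seat between -0.003 and 0.003 m and angle between each of spacer, pulley's own z axis and vertical below 0.08 rad and contact force between the fingers and spacer below 0.1 N and horizontal distance between pulley and spacer below 0.008 m and z of pulley in the frame of spacer between 0.011 and 0.017 m and contact force between the fingers and pulley below 0.1 N and x of index in the frame of mark_block between -0.005 and 0.005 m and contact force between the fingers and slide above 2 N), for 0.3 s.
At the end, for the whole second after the job is handed in: Fingers hold the pull bar (over 2 N), slide still, rib within 5 mm of the blade along the rail; spacer flat on the seat plate within 8 mm of its centre; pulley flat, hub up, on the spacer within 8 mm of its centre; neither touched by the fingers (all of step 3 and linear speed of each of spacer, pulley below 0.02 m/s and velocity of joint slide between -0.01 and 0.01 m/s); the arm keeps its last pose, push and grip.
It fails at once if the roll of masking tape is moved by more than 20 mm (distance of masking_tape from where it was at the start of the episode above 0.02 m).
It fails at once if the sanding block is moved by more than 20 mm (distance of sanding_block from where it was at the start of the episode above 0.02 m).
It fails at once if the tape measure is moved by more than 20 mm (distance of tape_measure from where it was at the start of the episode above 0.02 m).
It also fails if it takes over 67 s, if anything falls off the work surface, if the arm or the gripper's body presses on something with over 40 N, if the wrist force passes 120 N, or if a joint passes its speed limit or range.

## Working session

There is one attempt and no reset: what is moved stays moved. The work goes in short steps, Python scripts to look and compute and a shell command to move; the robot and the scene stay as the last step left them, time stands still between calls to the robot, and variables do not carry over. Pictures are saved under pics/ and viewed, at most 10 in all, crops included, and the job is handed in when it is done.

```bash
ls; mkdir -p pics
python3 - <<'E'
from plant import *
import cv2,pickle
s=observe();print(s)
try: print(grasp_offset)
except Exception as e: print(e)
d={}
for n in("scene","side","wrist"):
    g=get_image(n);d[n]=g
    cv2.imwrite(f"pics/{n}0.png",g["color"][:,:,::-1])
    print(n,{k:v for k,v in g.items() if k!="color"})
pickle.dump(d,open("im0.pkl","wb"))
E
```

```text
pics
{'time_s': 0.0, 'joints': array([ 0.01407939,  0.32182782, -0.07007705,  1.45169617,  0.02257451,
        1.37079443, -0.05690166]), 'joint_velocities': array([-0.00170615,  0.00022251,  0.00055622,  0.00146674,  0.0009995 ,
       -0.0005906 , -0.00101441]), 'effort': array([-1.25131752e-03, -4.93579853e+01, -3.82724963e-01, -3.14334905e+01,
        1.30020955e-02,  1.12603378e-02,  4.26072404e-06]), 'ee_pos': array([ 6.49452535e-01, -3.19256176e-05,  2.30209675e-01]), 'orientation': array([ 7.07093149e-01,  7.07119748e-01, -7.12263157e-04, -6.57859149e-04]), 'ft_force': array([-0.02970202,  0.04906747,  0.8693955 ]), 'ft_torque': array([-0.00395946, -0.0204404 , -0.00615922]), 'grasp_force': 0.0, 'grip_width': 0.08563073514483255}
0.0187
scene {'vfov': 46.975384606513266, 'cx': 292.82291525866447, 'cy': 205.63681805112313, 'xyz': array([-0.0978698 ,  0.70734226,  0.77187797]), 'orientation': array([-0.1515209 ,  0.40702208,  0.83608686, -0.33516146])}
side {'vfov': 48.85543837256026, 'cx': 279.2243629193988, 'cy': 217.45023911581146, 'xyz': array([0.15230222, 0.83640044, 0.63987991]), 'orientation': array([-0.10179808,  0.47211135,  0.85681537, -0.18059745])}
wrist {'vfov': 63.409220058841264, 'cx': 281.97950828173714, 'cy': 214.7726590162951, 'xyz': array([0.65077531, 0.08421078, 0.37275791]), 'orientation': array([-1.65577480e-01,  1.27207194e-03,  4.10361836e-04,  9.86195879e-01])}
```

View pics/scene0.png

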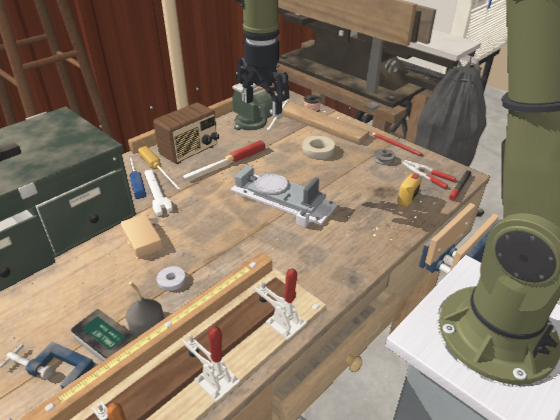

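View pics/wrist0.png

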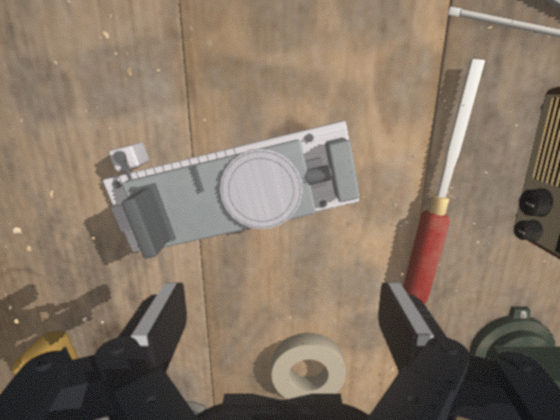

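View pics/side0.png

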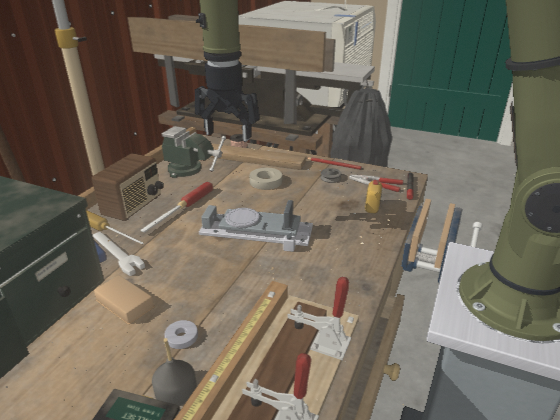

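```bash
cat > h.py <<'E'
import numpy as np, pickle, cv2
from scipy.spatial.transform import Rotation as R
def pt(g,u,v,z):
    f=210/np.tan(np.radians(g["vfov"]/2))
    d=R.from_quat(g["orientation"]).apply([(u-g["cx"])/f,-(v-g["cy"])/f,-1])
    o=np.array(g["xyz"]); return (o+d*(z-o[2])/d[2])[:2]
def px(g,p):
    f=210/np.tan(np.radians(g["vfov"]/2))
    c=R.from_quat(g["orientation"]).inv().apply(np.array(p)-g["xyz"])
    return np.array([g["cx"]+f*c[0]/-c[2],g["cy"]-f*c[1]/-c[2]])
def circ(c,r,z,n=60):
    a=np.linspace(0,2*np.pi,n);return np.c_[c[0]+r*np.cos(a),c[1]+r*np.sin(a),0*a+z]
E
python3 - <<'E'
from h import *
d=pickle.load(open("im0.pkl","rb"));w,s,e=d["wrist"],d["scene"],d["side"]
print("seat",pt(w,261,188,.038),pt(s,271,184,.038),pt(e,241,217,.038))
print("spacer",pt(s,171,277,.014),pt(e,181,333,.014))
print("pulley",pt(s,386,155,.023),pt(e,332,173,.023))
c=[pt(w,*p,.01) for p in((105,180),(346,123),(358,199))];print("base corners",c)
v=c[1]-c[0];print(np.linalg.norm(v),np.degrees(np.arctan2(v[1],v[0])))
print("rib",pt(w,194,167,.036),pt(w,201,191,.036),"mark",pt(w,128,157,.034))
# crops upscaled
def crop(g,u,v,h=40,k=5): return cv2.resize(g["color"][v-h:v+h,u-h:u+h,::-1],None,fx=k,fy=k,interpolation=cv2.INTER_CUBIC)
a=np.hstack([crop(s,171,278,25,8),crop(s,386,157,25,8)]); 
cv2.imwrite("pics/c1.png",a)
cv2.imwrite("pics/c2.png",cv2.resize(w["color"][110:270,90:370,::-1],(784,448),interpolation=cv2.INTER_CUBIC))
E
```

```text
seat [ 0.62864186 -0.00275264] [ 0.62367534 -0.00089754] [0.62800126 0.00065222]
spacer [0.56044782 0.35948928] [0.56097793 0.36207246]
pulley [ 0.50365505 -0.34884272] [ 0.50821279 -0.34326338]
base corners [array([ 0.45659155, -0.00121173]), array([0.71590486, 0.05917112]), array([ 0.73427662, -0.02249246])]
0.2662507863155286 13.108121771940258
rib [0.56191138 0.01829057] [ 0.56699666 -0.00650244] mark [0.49638272 0.02790018]
```

View pics/c2.png

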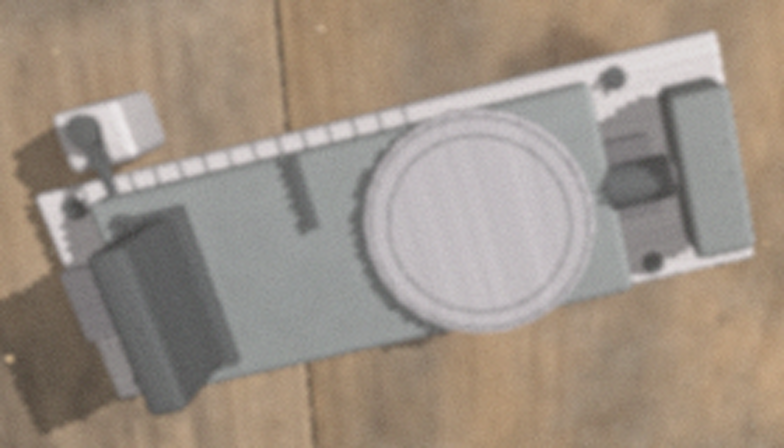

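```bash
python3 - <<'E'
from h import *
d=pickle.load(open("im0.pkl","rb"));s,e=d["scene"],d["side"]
for n,u,v,z in(("ruler edge",195,306,0.03),("ruler end",268,265,.03),("clampbase",285,330,.0),("clamp2base",215,385,0),("bulb",145,325,0.02),("sand",145,240,.028)):print(n,pt(s,u,v,z))
# clamp handle triangulation
def ray(g,u,v):
    p=pt(g,u,v,0);q=pt(g,u,v,.2);return np.r_[p,0],np.r_[q-p,.2]
for A,B in(((292,271),(342,280)),((215,330),(303,357)),((142,290),(168,343))):
    a,da=ray(s,*A);b,db=ray(e,*B)
    t=np.linalg.lstsq(np.c_[da,-db],b-a,rcond=None)[0];print(a+da*t[0],b+db*t[1])
E
python3 -m inch '[[[0,0,0,0.5,-0.1,0,1],[0,0,0,0.9,-0.2,0,1],[0,0,0,0.9,-0.2,0,1],[0,0,0,0.9,-0.2,0,1],[0,0,0,0.9,-0.2,0,1],[0,0,0,0.9,-0.2,0,1],[0,0,0,0.8,-0.2,0,1],[0,0,0,0.4,-0.1,0,1],[0,0,0,0,0,0,1]]]' 40
```

```text
ruler edge [0.4502923  0.37979271]
ruler end [0.42772717 0.20297678]
clampbase [0.30056768 0.28251279]
clamp2base [0.30773031 0.45111826]
bulb [0.48885118 0.46930322]
sand [0.68288421 0.33959627]
[0.29479468 0.27317579 0.16100776] [0.29427212 0.27356702 0.1603938 ]
[0.29344291 0.44606865 0.16251388] [0.29357888 0.44594779 0.16265301]
[0.51435221 0.44700168 0.08030048] [0.52011056 0.44321085 0.08682513]
time_s: 1.05
ee_pos: [0.5926, 0.2511, 0.231]
orientation: [0.705, 0.709, -0.0, -0.001]
ft_force: [0.6, -1.0, 0.1]
grip_width: 0.0854
grasp_force: 0.0
```

Run:
```python
from plant import *
from h import *
g=get_image("wrist");pickle.dump(g,open("w1.pkl","wb"));cv2.imwrite("pics/w1.png",g["color"][:,:,::-1])
for c in([.5605,.3605,.014],[.683,.34,.028]):print(px(g,c))
```

```text
[249.10091805  70.00000525]
[376.39628817  92.84497265]
```

View pics/w1.png

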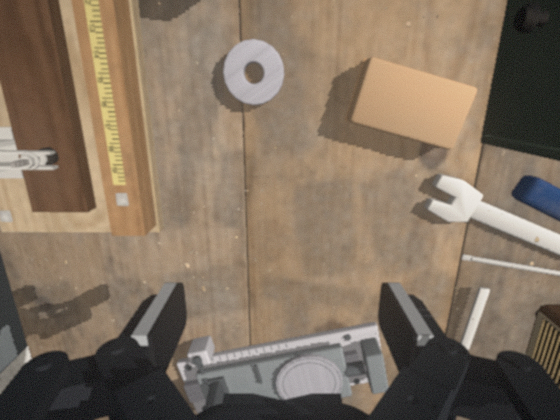

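```bash
python3 -c "
from h import *
g=pickle.load(open('w1.pkl','rb'));print(pt(g,254,72,.014))"
python3 -m inch '[[[0,0,0,0.5,-0.1,0.5,1],[0,0,0,0.6,-0.2,0.8,1],[0,0,0,0.6,-0.2,0.8,1],[0,0,0,0.6,-0.2,0.8,1],[0,0,-0.6,0.3,0,0.5,1],[0,0,-0.6,0,0,0.3,1],[0,0,-0.4,0,0,0,1],[0,0,0,0,0,0,1]]]'
python3 - <<'E'
from plant import *
from h import *
g=get_image("wrist");pickle.dump(g,open("w2.pkl","wb"));s=observe();print(s["ee_pos"],s["orientation"],px(g,s["ee_pos"]))
im=g["color"]
hsv=cv2.cvtColor(im,cv2.COLOR_RGB2HSV)
cv2.imwrite("pics/w2.png",im[:,:,::-1])
E
```

```text
[0.56524139 0.35872214]
time_s: 1.9
ee_pos: [0.5676, 0.3484, 0.0824]
orientation: [0.625, 0.78, -0.001, 0.001]
ft_force: [-0.3, 0.9, -0.5]
grip_width: 0.0853
grasp_force: 0.0
[0.56778867 0.34901352 0.0830646 ] [ 6.25792714e-01  7.79988923e-01 -4.60614567e-04  7.39503604e-04] [280.66741682 283.6049181 ]
```

View pics/w2.png

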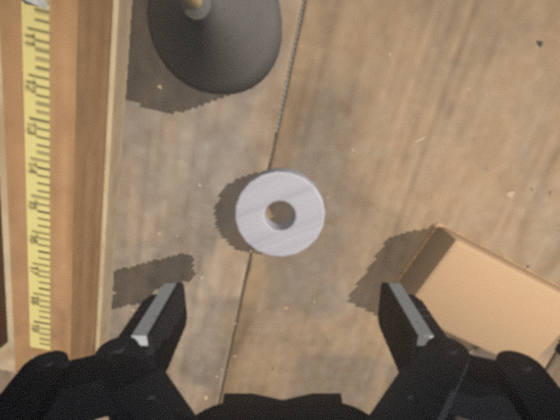

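```bash
cat >> h.py <<'E'
def off(s,p):  # shift in tool axes, units of 40 mm
    return R.from_quat(s["orientation"]).inv().apply(np.array(p)-s["ee_pos"])/.04
E
python3 - <<'E'
from plant import *
from h import *
g=pickle.load(open('w2.pkl','rb'));p=pt(g,280.5,213,.014);s=observe();print(p,off(s,[*p,-.002]))
print(np.linalg.norm(pt(g,236,213,.014)-pt(g,325,213,.014)))
E
```

```text
[0.56477442 0.36038875] [ 0.29763285 -0.0123605   2.12610073]
0.05827246346460683
```

```bash
python3 -m inch '[[[0,0,0,0.15,0,0.5,1],[0,0,0,0.15,0,0.7,1],[0,0,0,0,0,0.5,1],[0,0,0,0,0,0.25,1],[0,0,0,0,0,0.15,1],[0,0,0,0,0,0,1]]]'; python3 -m inch '[[[0,0,0,0,0,0,0.6],[0,0,0,0,0,0,0.4],[0,0,0,0,0,0,0.4],[0,0,0,0,0,0,0.4],[0,0,0,0,0,0,0.4]]]' 50
```

```text
time_s: 2.55
ee_pos: [0.564, 0.3628, -0.0007]
orientation: [0.624, 0.781, -0.0, 0.0]
ft_force: [0.3, -0.8, 0.2]
grip_width: 0.0853
grasp_force: 0.0
time_s: 3.05
ee_pos: [0.5645, 0.3644, 0.0013]
orientation: [0.624, 0.781, 0.001, 0.001]
ft_force: [-0.1, -1.1, 6.0]
grip_width: 0.0565
grasp_force: 53.7
```

```bash
python3 -m inch '[[[0,0,0,0,0,-0.3,0.4],[0,0,0,0,0,-0.7,0.4],[0,0,0,0,0,-1,0.4],[0,0,0,0,0,-1,0.4],[0,0,0,-0.4,0,-0.6,0.4],[0,0,0,-0.8,0,0,0.4],[0,0,0,-0.8,0,0,0.4],[0,0,0,-0.6,0,0,0.4],[0,0,0,0,0,0,0.4],[0,0,0,0,0,0,0.4]]]'
python3 - <<'E'
from plant import *
from h import *
g=get_image("wrist");s=observe();pickle.dump((g,s),open("w3.pkl","wb"));print(s["ee_pos"],s["orientation"],s["grip_width"],px(g,s["ee_pos"]))
cv2.imwrite("pics/w3.png",g["color"][:,:,::-1])
E
```

```text
time_s: 4.05
ee_pos: [0.5864, 0.2618, 0.1437]
orientation: [0.624, 0.781, 0.0, -0.0]
ft_force: [-0.5, 0.8, -2.2]
grip_width: 0.0565
grasp_force: 53.4
[0.58587226 0.2632243  0.14363234] [ 6.23623596e-01  7.81724604e-01  3.14631139e-04 -3.93011767e-04] 0.05645601315958137 [279.69635864 281.07472912]
```

View pics/w3.png

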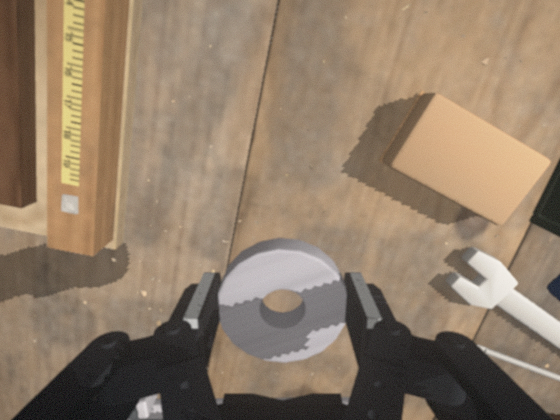

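```bash
python3 - <<'E'
from h import *
g,s=pickle.load(open('w3.pkl','rb'));z=s["ee_pos"][2]+.0127
for q in((283,303),(283,308)):print(off(s,[*pt(g,*q,z),z])*40)
print(np.linalg.norm(pt(g,219,303,z)-pt(g,347,303,z)))
# wrist im0 seat with more precise rim: crop circle x 363..597 y 108..330
w=pickle.load(open("im0.pkl","rb"))["wrist"]
print(pt(w,90+480/2.8,110+219/2.8,.038), np.linalg.norm(pt(w,90+363/2.8,188,.038)-pt(w,90+597/2.8,188,.038)))
E
python3 -m inch '[[[0,0,0,-0.5,0,0,0.4],[0,0,0,-0.8,0,0,0.4],[0,0,0,-0.9,0,0,0.4],[0,0,0,-0.9,0,0,0.4],[0,0,0,-0.8,0,0,0.4],[0,0,0,-0.4,0,0,0.4],[0,0,0,0,0,0,0.4]]]'
python3 - <<'E'
from plant import *
from h import *
g=get_image("wrist");s=observe();pickle.dump((g,s),open("w4.pkl","wb"));print(s["ee_pos"],s["orientation"])
cv2.imwrite("pics/w4.png",g["color"][:,:,::-1])
E
```

```text
[ -3.67152328   1.54091272 -12.70370055]
[ -6.26330443   1.53905506 -12.70631016]
0.05679465505074626
[ 0.62907235 -0.00297611] 0.08478927557207291
time_s: 4.8
ee_pos: [0.625, 0.0928, 0.1433]
orientation: [0.625, 0.781, -0.0, 0.0]
ft_force: [-0.4, -0.7, -1.7]
grip_width: 0.0568
grasp_force: 53.4
[0.62438389 0.09566664 0.14329935] [ 6.23870534e-01  7.81527502e-01  3.53366766e-04 -4.43040583e-04]
```

View pics/w4.png

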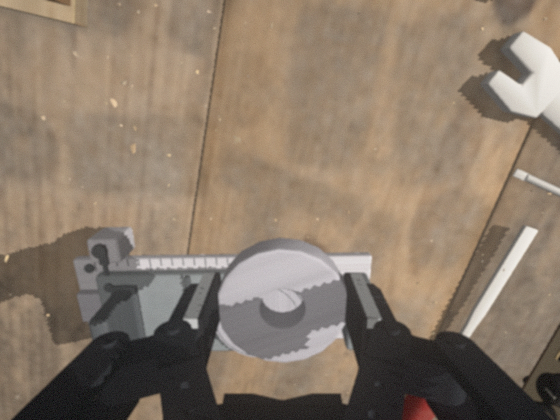

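Run:
```python
from h import *
g,s=pickle.load(open('w4.pkl','rb'))
im=g["color"]
a=pt(g,372,253.5,.01);b=pt(g,75,257.5,.01);v=a-b;print(a,b,np.linalg.norm(v),np.degrees(np.arctan2(v[1],v[0])))
ex=v/np.linalg.norm(v);ey=np.array([-ex[1],ex[0]])
for c in(a-.1*ex-.045*ey,b+.17*ex-.045*ey):print("seat",c)
w=pickle.load(open("im0.pkl","rb"))["wrist"]
a=pt(w,90+716/2.8,110+33/2.8,.01);b=pt(w,90+40/2.8,110+194/2.8,.01);v=a-b;print(a,b,np.degrees(np.arctan2(v[1],v[0])))
ex=v/np.linalg.norm(v);ey=np.array([-ex[1],ex[0]])
for c in(a-.1*ex-.045*ey,b+.17*ex-.045*ey):print("seat",c)
```

```text
[0.71461289 0.06392462] [0.45581124 0.00163517] 0.26619216672076434 13.532791329501448
seat [ 0.62791936 -0.00322619]
seat [ 0.63162147 -0.00233515]
[0.71553548 0.06038245] [ 4.55946311e-01 -4.15873062e-04] 13.181637009689933
seat [ 0.62843203 -0.00623577]
seat [ 0.63172891 -0.00546361]
```

Run:
```python
from plant import *
from h import *
print(off(observe(),[.6274,.0009,.039]))
```

```text
[-2.32993962 -0.45140835  2.60484481]
```

```bash
python3 -m inch '[[[0,0,0,-0.3,-0.05,0,0.4],[0,0,0,-0.7,-0.1,0,0.4],[0,0,0,-0.7,-0.15,0,0.4],[0,0,0,-0.5,-0.1,0.2,0.4],[0,0,0,-0.13,-0.05,0.4,0.4],[0,0,0,0,0,0.6,0.4],[0,0,0,0,0,0.6,0.4],[0,0,0,0,0,0.4,0.4],[0,0,0,0,0,0,0.4],[0,0,0,0,0,0,0.4]]]'
python3 - <<'E'
from plant import *
from h import *
print(off(observe(),[.6274,.0009,.039]))
E
```

```text
time_s: 5.85
ee_pos: [0.6276, 0.0009, 0.0553]
orientation: [0.623, 0.782, 0.0, -0.0]
ft_force: [-0.5, 0.3, -0.0]
grip_width: 0.057
grasp_force: 53.4
[ 0.00154332 -0.00566983  0.4071711 ]
```

```bash
python3 -m inch '[[[0,0,0,0,0,0.2,0.4],[0,0,0,0,0,0.12,0.4],[0,0,0,0,0,0.06,0.4],[0,0,0,0,0,0,0.4],[0,0,0,0,0,0,0.4]]]'
```

```text
time_s: 6.35
ee_pos: [0.6278, -0.0004, 0.0403]
orientation: [0.624, 0.781, 0.0, 0.0]
ft_force: [1.2, -0.3, -1.6]
grip_width: 0.0565
grasp_force: 53.4
```

```bash
python3 -m inch '[[[0,0,0,0,0,0.03,0.4],[0,0,0,0,0,0,0.4],[0,0,0,0,0,0,0.4]]]'
```

```text
time_s: 6.65
ee_pos: [0.628, -0.0004, 0.0393]
orientation: [0.624, 0.782, 0.0, 0.0]
ft_force: [1.0, 0.9, -0.6]
grip_width: 0.0565
grasp_force: 53.5
```

```bash
python3 -m inch '[[[0,0,0,0,0,0.02,0.4],[0,0,0,0,0,0,0.6],[0,0,0,0,0,0,0.8],[0,0,0,0,0,0,1],[0,0,0,0,0,0,1],[0,0,0,0,0,0,1],[0,0,0,0,0,-0.3,1],[0,0,0,0,0,-0.7,1],[0,0,0,0,0,-1,1],[0,0,0,0,0,-1,1],[0,0,0,0,0,-0.7,1],[0,0,0,0,0,0,1]]]'
python3 - <<'E'
from plant import *
from h import *
g=get_image("wrist");s=observe();pickle.dump((g,s),open("w5.pkl","wb"));print(s["ee_pos"],s["orientation"],px(g,[.629,-.003,.038]),px(g,[.629,-.003,.052]))
cv2.imwrite("pics/w5.png",cv2.resize(g["color"][120:400,90:420,::-1],(792,672))[:600])
E
```

```text
time_s: 7.85
ee_pos: [0.6308, -0.0002, 0.1929]
orientation: [0.624, 0.782, 0.003, 0.004]
ft_force: [0.6, -0.3, 0.9]
grip_width: 0.0854
grasp_force: 0.0
[ 6.29311962e-01 -2.66388010e-04  1.89870648e-01] [0.62388157 0.78151276 0.00193216 0.00242069] [276.80541673 197.55187261] [276.72772057 202.06498737]
```

View pics/w5.png

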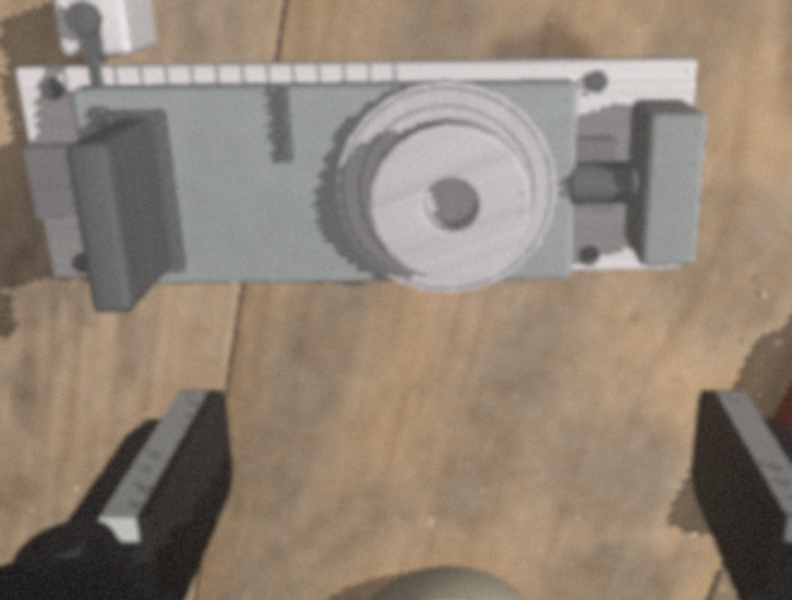

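Run:
```python
from h import *
d=pickle.load(open("im0.pkl","rb"));w,s,e=d["wrist"],d["scene"],d["side"]
g,_=pickle.load(open('w5.pkl','rb'))
f=lambda x,y,z:pt(g,90+x/2.4,120+y/2.4,z)
th=np.radians(13.2);ex=np.array([np.cos(th),np.sin(th)]);ey=np.array([-ex[1],ex[0]])
S=f(448,187.5,.038);print("seat",S,"sp",f(451,202,.052))
for n,x,y,z in(("rib out",278,90,.036),("rib in",283,160,.036),("blade tip",96,82,.036),("blade tip",96,82,.032),("blk",57,52,.0),("blk",130,52,0),("blktop",133,-5,.032)):
    q=f(x,y,z)-S;print(n,q@ex,q@ey)
q=pt(w,129.3,177.9,.036)-[.629,-.003];print("w0 tip",q@ex,q@ey)
q=pt(w,192.9,166,.036)-[.629,-.003];print("w0 rib",q@ex,q@ey)
for n,im in(("scene",s),("side",e)):
    h=cv2.cvtColor(im["color"],cv2.COLOR_RGB2HSV);m=((h[...,0]>18)&(h[...,0]<32)&(h[...,1]>170)&(h[...,2]>100)).astype(np.uint8)
    k,_,st,c=cv2.connectedComponentsWithStats(m)
    for i in range(1,k):
        if st[i,4]>100:print(n,st[i],c[i],pt(im,*c[i],.035),pt(im,st[i,0],st[i,1]+st[i,3],0),pt(im,st[i,0]+st[i,2],st[i,1]+st[i,3],0))
    for lo in (0,): pass
```

```text
seat [ 0.62899458 -0.0035572 ] sp [ 0.63042735 -0.00464308]
rib out -0.061775258822933284 0.03713486959239374
rib in -0.06200622842962682 0.010776206018442416
blade tip -0.12764276540759104 0.04058979781998584
blade tip -0.12938408906537824 0.03996582161387945
blk -0.1571149190530763 0.047132347375488264
blk -0.12782501692764758 0.046903834424115276
blktop -0.11151960852321192 0.0707489463894365
w0 tip -0.12767438666870093 0.0403265189094188
w0 rib -0.06121255510584887 0.037260318894171876
```

Run:
```python
from h import *
d=pickle.load(open("im0.pkl","rb"));w,s,e=d["wrist"],d["scene"],d["side"]
print("bottom",pt(s,403,203,0),pt(e,374,212,0),"top",pt(s,412,174,.07),pt(e,375,181,.07))
print("wrist yellow",pt(w,40,335,.07),pt(w,75,345,.07),pt(w,15,370,.07))
print("pulley",pt(s,386,155,.023),pt(e,332,173,.023), "tape",pt(w,308,366,.024))
```

```text
bottom [ 0.35754393 -0.21955755] [ 0.34770413 -0.21454327] top [ 0.36646765 -0.25461334] [ 0.36245336 -0.25408892]
wrist yellow [ 0.38973313 -0.15759139] [ 0.42485355 -0.1706189 ] [ 0.35062106 -0.2050074 ]
pulley [ 0.50365505 -0.34884272] [ 0.50821279 -0.34326338] tape [ 0.6833432  -0.24140746]
```

```bash
python3 -m inch '[[[0,0,0,-0.4,-0.25,0,1],[0,0,0,-0.78,-0.49,0,1],[0,0,0,-0.78,-0.49,0,1],[0,0,0,-0.78,-0.49,0,1],[0,0,0,-0.78,-0.49,0,1],[0,0,0,-0.78,-0.49,0,1],[0,0,0,-0.78,-0.49,0,1],[0,0,0,-0.78,-0.49,0,1],[0,0,0,-0.4,-0.25,0,1],[0,0,0,0,0,0,1],[0,0,0,0,0,0,1]]]'
python3 - <<'E'
from plant import *
from h import *
g=get_image("wrist");s=observe();pickle.dump((g,s),open("w6.pkl","wb"));print(s["ee_pos"],s["orientation"],px(g,[.506,-.346,.023]))
cv2.imwrite("pics/w6.png",g["color"][:,:,::-1])
E
```

```text
time_s: 9.0
ee_pos: [0.5295, -0.2785, 0.1852]
orientation: [0.624, 0.781, 0.0, -0.001]
ft_force: [0.6, 0.2, 0.5]
grip_width: 0.0855
grasp_force: 0.0
[ 0.53006219 -0.27750298  0.1853458 ] [ 6.23231687e-01  7.82036690e-01  3.95265442e-04 -8.50578685e-04] [242.997116  252.9357677]
```

Run:
```python
import cv2
cv2.imwrite("pics/w6b.png",cv2.resize(cv2.imread("pics/w6.png"),(800,600),interpolation=cv2.INTER_CUBIC))
```

```text
(no output)
```

View pics/w6b.png

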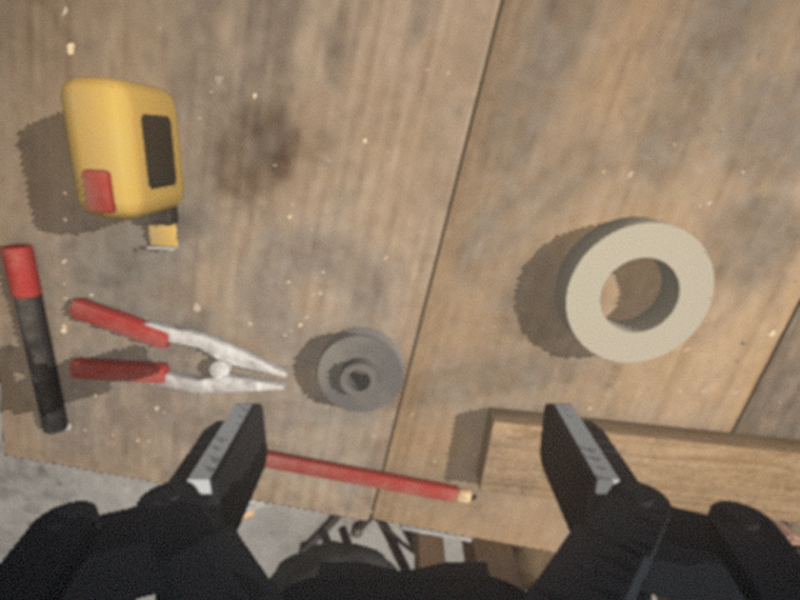

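```bash
python3 -m inch '[[[0,0,1,0,0,0,1],[0,0,1,0,0,0,1],[0,0,1,0,0,0,1],[0,0,1,0,0,0,1],[0,0,1,0,0,0,1],[0,0,0.6,0,0,0,1],[0,0,0,0,0,0,1],[0,0,0,0,0,0,1]]]'
cat > det.py <<'E'
from plant import *
from h import *
def blob(g,c,r=45):
    im=cv2.GaussianBlur(g["color"],(5,5),0);h=cv2.cvtColor(im,cv2.COLOR_RGB2HSV)
    m=(h[...,1]<50).astype(np.uint8)
    yy,xx=np.mgrid[:420,:560];m[(xx-c[0])**2+(yy-c[1])**2>r*r]=0
    m=cv2.morphologyEx(m,cv2.MORPH_OPEN,np.ones((5,5)))
    k,_,st,ce=cv2.connectedComponentsWithStats(m);i=1+st[1:,4].argmax();return st[i],ce[i]
E
python3 - <<'E'
from det import *
g,s=pickle.load(open("w6.pkl","rb"));p=pt(g,252.7,259.7,.02);q=pt(g,252.7,264,.026);print(p,q,np.linalg.norm(pt(g,318*.7,260,.02)-pt(g,404*.7,260,.02)),blob(g,(252,260)))
g=get_image("wrist");s=observe();pickle.dump((g,s),open("w7.pkl","wb"))
c=px(g,[*p,.012]);b=blob(g,c);print(s["ee_pos"],s["orientation"],c,b,pt(g,*b[1],.012),off(s,[*p,.0]))
E
```

```text
time_s: 9.85
ee_pos: [0.5304, -0.2777, 0.1859]
orientation: [0.874, 0.487, 0.0, -0.0]
ft_force: [0.2, -0.0, -1.2]
grip_width: 0.0852
grasp_force: 0.0
[ 0.516811   -0.35264155] [ 0.51763095 -0.3542145 ] 0.060393492766442014 (array([ 221,  228,   61,   62, 3025], dtype=int32), array([250.99107438, 259.04264463]))
[ 0.53023929 -0.27806074  0.18595435] [ 8.73716849e-01  4.86434788e-01  6.76537148e-05 -2.45449766e-04] [308.4673612  257.32197357] (array([ 280,  230,   61,   62, 2978], dtype=int32), array([309.84721289, 260.31699127])) [ 0.51629964 -0.35634391] [-1.76336318  0.6984915   4.64797623]
```

```bash
python3 -m inch '[[[0,0,0,-0.3,0.1,0.3,1],[0,0,0,-0.5,0.2,0.6,1],[0,0,0,-0.5,0.2,0.6,1],[0,0,0,-0.3,0.15,0.5,1],[0,0,0,-0.16,0.05,0.3,1],[0,0,0,0,0,0,1],[0,0,0,0,0,0,1]]]'
python3 - <<'E'
from det import *
g=get_image("wrist");s=observe();pickle.dump((g,s),open("w8.pkl","wb"))
c=px(g,[.517,-.354,.012]);b=blob(g,c,65);print(s["ee_pos"],c,b)
# top face fit: show pt at several heights
for z in(.006,.012,.02):print(pt(g,*b[1],z))
x=b[0];print("width",np.linalg.norm(pt(g,x[0],b[1][1],.02)-pt(g,x[0]+x[2],b[1][1],.02)))
p=pt(g,*b[1],.013);print(off(s,[*p,.002]))
E
```

```text
time_s: 10.6
ee_pos: [0.5165, -0.3535, 0.0943]
orientation: [0.875, 0.485, 0.0, -0.0]
ft_force: [-0.6, 0.0, 0.6]
grip_width: 0.0852
grasp_force: 0.0
[ 0.51721172 -0.35334353  0.09504123] [281.86045458 224.45438787] (array([ 239,  183,   89,   96, 6326], dtype=int32), array([283.06639267, 228.17704711]))
[ 0.51500657 -0.35883994]
[ 0.51623287 -0.35684553]
[ 0.51786794 -0.35418631]
width 0.060866676005934414
[-0.07911008  0.02217091  2.32601019]
```

```bash
python3 -m inch '[[[0,0,0,-0.05,0.02,0.4,1],[0,0,0,0,0,0.7,1],[0,0,0,0,0,0.6,1],[0,0,0,0,0,0.35,1],[0,0,0,0,0,0.22,1],[0,0,0,0,0,0,1],[0,0,0,0,0,0,0.5],[0,0,0,0,0,0,0.4],[0,0,0,0,0,0,0.4],[0,0,0,0,0,0,0.4],[0,0,0,0,0,0,0.4]]]' 50
```

```text
time_s: 11.75
ee_pos: [0.5166, -0.3565, 0.0056]
orientation: [0.875, 0.485, 0.001, 0.001]
ft_force: [-1.6, 1.6, 6.7]
grip_width: 0.0553
grasp_force: 51.4
```

```bash
python3 -m inch '[[[0,0,0,0,0,-0.2,0.4],[0,0,0,0,0,-0.5,0.4],[0,0,0,0,0,-0.8,0.4],[0,0,0,0,0,-1,0.4],[0,0,0,0,0,-1,0.4],[0,0,0,0,0,-0.6,0.4],[0,0,0,0,0,-0.2,0.4],[0,0,0,0,0,0,0.4],[0,0,0,0,0,0,0.4]]]'
python3 - <<'E'
from det import *
g=get_image("wrist");s=observe();pickle.dump((g,s),open("w9.pkl","wb"));print(s["ee_pos"],s["orientation"],s["grip_width"])
cv2.imwrite("pics/w9.png",g["color"][:,:,::-1])
h=cv2.cvtColor(cv2.GaussianBlur(g["color"],(5,5),0),cv2.COLOR_RGB2HSV)
# coarse text picture of brightness (V), '#' = saturated (wood)
V=h[...,2];S=h[...,1]
for v in range(225,385,5):print(v,"".join("#" if S[v,u]>70 else " .:-=+*%@"[::-1][min(8,V[v,u]//20)] for u in range(190,375,3)))
# expected outlines if held as on bench, centred
o=s["ee_pos"]
for r,z in((.031,.020-.0056),(.014,.026-.0056),(.031,-.0056)):
    c=np.array([px(g,p) for p in circ(o,r,o[2]+z)]);print(r,z,c.min(0),c.max(0))
E
```

```text
time_s: 12.65
ee_pos: [0.515, -0.3554, 0.1736]
orientation: [0.875, 0.485, -0.001, -0.001]
ft_force: [-0.2, -0.4, -1.9]
grip_width: 0.0553
grasp_force: 53.6
[ 0.51475648 -0.35524573  0.17304961] [ 0.87460885  0.48482569 -0.00091889 -0.00160095] 0.05511289727871492
225                            .......   ..             .#########
230                      ..............                  .########
235                   ...................              .  .#######
240                  ...::::::::::::::::::....             .######
245                :::::::::::::::::::::::::::......     ...######
250             :::::::..:::::::::::::::::::::::::...   ..########
255          .:.::::....::::::::::::::::::::::::::::...###########
260  .:::     .:-:.....:::::::::::::::::::::::::::::::.###########
265 .. .:      ::.....:::::::::::::::::::::::::::::::::.####    ##
270 ..  ::.   .:....::::::::::::::::::::::::::::::::::::.      . .
275 ....     =-.......::::::::::---:::::::::::::::::::::-.        
280 ....    -=:......:::::::-------:::::::::::::::::::::==        
285 -=+.   .++:.....::::::-===-
[... 830 characters left out ...]
.+****+++
350 +++*++**=-..      .....::::::::::::-===-:             -****+++
355 *****+*+-:. ####            ......:.                  .******+
360 **++++*=--:.## .                                       =*+++++
365 +++++++---....                                         :++++++
370 +*++++=--:.                                            .++++++
375 ***++++. ..                                            =++++++
380 ***++++-....           ...                            .+++++++
0.031 0.0144 [208.78386441 236.38690757] [350.23421287 358.55044073]
0.014 0.020399999999999998 [246.15169133 280.45082216] [312.49181659 337.08269662]
0.031 -0.0056 [217.17120309 219.72990089] [342.69459885 330.83347713]
```

```bash
python3 -m inch '[[[0,0,-0.66,0,0,0,0.4],[0,0,-1,0,0,0,0.4],[0,0,-1,0,0,0,0.4],[0,0,-1,0,0,0,0.4],[0,0,-1,0,0,0,0.4],[0,0,-1,0,0,0,0.4],[0,0,0,0,0,0,0.4],[0,0,0,0,0,0,0.4]]]'
python3 - <<'E'
from plant import *
from h import *
s=observe();q=s["orientation"];print(q,np.degrees(2*np.arctan2(q[1],q[0]))-90,off(s,[.630,-.0045,.0576]))
E
```

```text
time_s: 13.5
ee_pos: [0.5152, -0.3556, 0.1738]
orientation: [0.622, 0.783, -0.0, -0.001]
ft_force: [-0.0, 0.6, -2.2]
grip_width: 0.0554
grasp_force: 53.6
[ 6.21916442e-01  7.83082650e-01 -1.06074021e-04 -1.22083618e-03] 13.087494279187794 [7.89529533 4.7883271  2.91089373]
```

```bash
python3 -m inch '[[[0,0,0,0.3,0.2,0,0.4],[0,0,0,0.6,0.4,0,0.4],[0,0,0,0.8,0.5,0,0.4],[0,0,0,0.8,0.5,0,0.4],[0,0,0,0.8,0.5,0,0.4],[0,0,0,0.8,0.5,0,0.4],[0,0,0,0.8,0.5,0,0.4],[0,0,0,0.8,0.5,0,0.4],[0,0,0,0.8,0.45,0.2,0.4],[0,0,0,0.7,0.4,0.3,0.4],[0,0,0,0.4,0.2,0.4,0.4],[0,0,0,0.2,0.1,0.5,0.4],[0,0,0,0,0,0.5,0.4],[0,0,0,0,0,0.3,0.4],[0,0,0,0,0,0,0.4],[0,0,0,0,0,0,0.4],[0,0,0,0,0,0,0.4]]]'
python3 - <<'E'
from plant import *
from h import *
s=observe();print(off(s,[.630,-.0045,.0576]))
E
```

```text
time_s: 15.2
ee_pos: [0.6301, -0.009, 0.0888]
orientation: [0.621, 0.784, 0.001, 0.001]
ft_force: [-0.7, 0.1, -2.2]
grip_width: 0.0552
grasp_force: 53.6
[0.10922366 0.02213433 0.77935447]
```

```bash
python3 -m inch '[[[0,0,0,0.1,0.02,0.2,0.4],[0,0,0,0,0,0.3,0.4],[0,0,0,0,0,0.15,0.4],[0,0,0,0,0,0.08,0.4],[0,0,0,0,0,0,0.4],[0,0,0,0,0,0,0.4]]]'
python3 - <<'E'
from plant import *
from h import *
s=observe();print(off(s,[.630,-.0045,.0576]),s["ft_force"])
E
```

```text
time_s: 15.8
ee_pos: [0.629, -0.0048, 0.0579]
orientation: [0.621, 0.784, 0.0, 0.0]
ft_force: [-0.1, 0.6, -2.2]
grip_width: 0.0555
grasp_force: 53.6
[0.0006794  0.02495864 0.00738739] [-0.06994508  0.55721525 -2.1864118 ]
```

```bash
python3 -m inch '[[[0,0,0,0,0.02,0.03,0.4],[0,0,0,0,0,0,0.4],[0,0,0,0,0,0,0.4]]]';python3 -m inch '[[[0,0,0,0,0,0.03,0.4],[0,0,0,0,0,0,0.4],[0,0,0,0,0,0,0.4]]]'
```

```text
time_s: 16.1
ee_pos: [0.6297, -0.0047, 0.0577]
orientation: [0.621, 0.784, -0.0, 0.0]
ft_force: [-4.2, -0.4, 5.7]
grip_width: 0.0551
grasp_force: 54.1
time_s: 16.4
ee_pos: [0.6298, -0.0047, 0.0576]
orientation: [0.621, 0.784, -0.0, 0.0]
ft_force: [-6.2, -0.7, 11.6]
grip_width: 0.0555
grasp_force: 54.5
```

```bash
python3 -m inch '[[[0,0,0,0,0,-0.05,0.4],[0,0,0,0,0,0,0.45],[0,0,0,0,0,0,0.6],[0,0,0,0,0,0,0.8],[0,0,0,0,0,0,1],[0,0,0,0,0,0,1],[0,0,0,0,0,0,1],[0,0,0,0,0,-0.3,1],[0,0,0,0,0,-0.7,1],[0,0,0,0,0,-1,1],[0,0,0,0,0,-0.8,1],[0,0,0,0,0,-0.4,1],[0,0,0,0,0,0,1],[0,0,0,0,0,0,1]]]'
python3 - <<'E'
from det import *
g=get_image("wrist");s=observe();pickle.dump((g,s),open("w10.pkl","wb"));print(s["ee_pos"],s["orientation"])
cv2.imwrite("pics/w10.png",g["color"][:,:,::-1])
h=cv2.cvtColor(cv2.GaussianBlur(g["color"],(3,3),0),cv2.COLOR_RGB2HSV)
V=h[...,2];S=h[...,1]
for v in range(140,260,3):print(v,"".join("#" if S[v,u]>70 else "@%*+=-:. "[min(8,V[v,u]//25)] for u in range(220,345,2)))
for n,r,z,c in(("seat",.042,.038,[.629,-.0035]),("sp",.030,.052,[.630,-.0045]),("pul",.031,.072,[.6298,-.0047]),("hub",.014,.078,[.6298,-.0047])):
    c=np.array([px(g,p) for p in circ(c,r,z)]);print(n,c.min(0),c.max(0))
E
```

```text
time_s: 17.8
ee_pos: [0.6291, -0.0045, 0.1847]
orientation: [0.621, 0.784, -0.0, -0.0]
ft_force: [0.4, 0.2, 0.1]
grip_width: 0.085
grasp_force: 0.0
[ 0.62857904 -0.00449828  0.18375736] [ 0.62059357  0.78413087 -0.00098665 -0.00119336]
140 ###################:::::::::::::::::::::--------------#########
143 ...::...::...::....::..........................................
146    .    ..    .    .                                           
149    .    ..    .    ..                                       :-=
152 -------------------------:::.......:::-------------------:.:-==
155 :::::::::::::::::----::..................:::::::::::::::::..:-=
158 :::::::::::::::---:.........................::::::::::::::.    
161 ::::::::::::--=-::............................::::::::::::.    
164 ::::::::::--==:........:.................  .....::::::::::.   .
167 ::::::::-===-:............:::::::::........ .....:::::::::::::-
170 :::::::-===-:.....::::.:-=========----:...........:::::::::----
173 ::::::-===-:...:----==================---:.........::::::::----
176 ::::::-==-:::--===-==++++===============---:
[... 1395 characters left out ...]
---#######-----================-:::::#:#####:::::###
242 ###::::::---::##########:--===========---:::::.:##::::::#::###:
245 ###::-::-----:###############::----:::###:::::::#::::::::######
248 #:#:##------:###########################:::::::::::::::::::####
251 ###::---:::##############################::::::::::::::::::####
254 -#::---::#################################::::::::::::::::#####
257 ####-###:::################################:::-::::::::::::...#
seat [233.8988656  148.91722937] [328.98749702 240.54802837]
sp [246.8159144  167.66124993] [317.7046535  235.56645981]
pul [242.71675246 171.68245452] [321.13082142 246.22309132]
hub [263.84130062 195.36864703] [299.99488193 229.63459389]
```

```bash
python3 -m inch '[[[0,0,0,0,-0.4,0,1],[0,0,0,0,-0.8,0,1],[0,0,0,0,-0.8,0,1],[0,0,0,0,-0.5,0,1],[0,0,0,0,-0.3,0,1],[0,0,0,0,0,0,1],[0,0,0,0,0,0,1]]]'
python3 - <<'E'
from plant import *
from h import *
s=observe();print(off(s,[.517,-.0298,.046]))
E
```

```text
time_s: 18.55
ee_pos: [0.5211, -0.0299, 0.1852]
orientation: [0.621, 0.784, 0.0, -0.0]
ft_force: [-0.3, -0.2, -1.0]
grip_width: 0.0855
grasp_force: 0.0
[ 0.02635964 -0.09952294  3.48056768]
```

```bash
python3 -m inch '[[[0,0,0,0.03,-0.1,0.4,1],[0,0,0,0,0,0.7,1],[0,0,0,0,0,0.8,0.8],[0,0,0,0,0,0.7,0.7],[0,0,0,0,0,0.5,0.6],[0,0,0,0,0,0.3,0.5],[0,0,0,0,0,0.08,0.5],[0,0,0,0,0,0,0.4]]]'
python3 -m inch '[[[0,0,0,0,0,0,0.35],[0,0,0,0,0,0,0.3],[0,0,0,0,0,0,0.26],[0,0,0,0,0,0,0.22],[0,0,0,0,0,0,0.18],[0,0,0,0,0,0,0.14],[0,0,0,0,0,0,0.1],[0,0,0,0,0,0,0.05],[0,0,0,0,0,0,0],[0,0,0,0,0,0,0],[0,0,0,0,0,0,0]]]' 50
python3 - <<'E'
from plant import *
from h import *
s=observe();print(off(s,[.517,-.0298,.046])*40,s["ft_force"])
E
```

```text
time_s: 19.35
ee_pos: [0.5171, -0.0297, 0.0465]
orientation: [0.62, 0.784, 0.0, -0.0]
ft_force: [0.5, -0.7, 0.5]
grip_width: 0.034
grasp_force: 0.0
time_s: 20.45
ee_pos: [0.5154, -0.0303, 0.0468]
orientation: [0.621, 0.784, -0.001, -0.001]
ft_force: [-4.4, -1.3, 4.7]
grip_width: 0.0134
grasp_force: 49.6
[0.12311138 1.68114914 0.78468167] [-4.41872232 -1.27778375  4.68067415]
```

```bash
python3 -m inch '[[[0,0,0,0,-0.03,0,0],[0,0,0,0,-0.05,0,0],[0,0,0,0,-0.08,0,0],[0,0,0,0,-0.1,0,0],[0,0,0,0,-0.1,0,0],[0,0,0,0,-0.1,0,0],[0,0,0,0,-0.1,0,0],[0,0,0,0,-0.1,0,0],[0,0,0,0,-0.1,0,0],[0,0,0,0,-0.1,0,0],[0,0,0,0,-0.1,0,0],[0,0,0,0,-0.1,0,0],[0,0,0,0,-0.1,0,0],[0,0,0,0,-0.1,0,0],[0,0,0,0,-0.1,0,0],[0,0,0,0,-0.08,0,0],[0,0,0,0,-0.05,0,0],[0,0,0,0,-0.03,0,0],[0,0,0,0,0,0,0],[0,0,0,0,0,0,0]]]' 60
python3 - <<'E'
from det import *
g=get_image("wrist");s=observe();pickle.dump((g,s),open("w11.pkl","wb"));print(s["ee_pos"],s["orientation"],off(s,[.4511,-.0454,.0468])*40)
cv2.imwrite("pics/w11.png",g["color"][:,:,::-1])
e=get_image("side");pickle.dump(e,open("s11.pkl","wb"))
# expected rib in gauge frame from bar
ex=np.array([np.cos(np.radians(13.2)),np.sin(np.radians(13.2))]);ey=np.array([-ex[1],ex[0]])
bar=s["ee_pos"][:2]
rib=bar+.055*ex
c=px(g,[*(rib+.04*ey),.036]);c2=px(g,[*(rib+.012*ey),.036]);print(c,c2)
seat0=np.array([.629,-.0035]);b=px(g,[*(seat0-.1276*ex+.0406*ey),.036]);print("blade tip",b)
V=cv2.GaussianBlur(g["color"],(3,3),0).mean(2).astype(int)
v0,u0=int(c[1]),int(c[0])
for v in range(v0-55,v0+50,3):
    if 0<=v<420:print(v,"".join("@%*+=-:. "[min(8,V[v,u]//25)] for u in range(u0-70,u0+70)))
print(u0)
E
```

```text
time_s: 22.45
ee_pos: [0.4589, -0.0438, 0.0468]
orientation: [0.621, 0.784, 0.001, 0.002]
ft_force: [9.0, 0.1, -5.2]
grip_width: 0.0131
grasp_force: 58.6
[ 0.45895458 -0.04382647  0.04682991] [0.62053751 0.78417416 0.00125717 0.0015815 ] [ 2.74100113e-01 -8.00600682e+00 -1.84564175e-03]
[397.48604739 196.95042131] [391.10085698 251.27984869]
blade tip [381.00029998 194.81401013]
141 ==========================---::::::::::::::-=++===--========---------:.          .:---::::::::::::::::::::::::::::-:::::::::::::::::::::::::
144 ==========================---:::::::::::::-=++===============---------:          .:----:::::::::::::::::::::::::---:::::::::::::::::::::::::
147 ==========================---:::::::::::::-=++===-==========----------:.        .::---::::::::::::::::::::::::::::::::::::::::::::::::::::::
150 ==========================---:::::::::::::--=+==============---------:.         .:------::::::::::::::::::::::::::::::::::::::::::::::::::::
153 =========================----::::::::::::::-==+==============------:.           ::----------::::::::::::::::::::::::::::::::::::::::::
[... 3660 characters left out ...]
..........................::--========+++=====--:::::::::::::::::::::::::::::::::::-================-:........      
234 ::::::::...........:.....:.........................::--======++++====--:::...:..::..:::::.......:::::::--================-:....::..      ...
237 ::::..::.....:..::::::::::.:::.::...............:::--========+++=====--::::...::::::::::::.......:::-=================-:....:::::......::---
240 ::::........::..:..:::::::::::::::.............::----========+++=====--::.:::::::::::---:::::::::--=================-:::::-:::-----------===
243 :...::.......::::::::::::::::::::...............:::--=======++++=====-::::::-------================================----===------------====--
397
```

```bash
python3 -m inch '[[[0,0,0,0,-0.03,0,0],[0,0,0,0,-0.05,0,0],[0,0,0,0,-0.06,0,0],[0,0,0,0,-0.05,0,0],[0,0,0,0,-0.03,0,0],[0,0,0,0,-0.01,0,0],[0,0,0,0,0,0,0],[0,0,0,0,0,0,0],[0,0,0,0,0,0,0],[0,0,0,0,0,0,0],[0,0,0,0,0,0,0]]]'
cat > chk.py <<'E'
from det import *
g=get_image("wrist");s=observe();pickle.dump((g,s),open("w12.pkl","wb"));print(s["ee_pos"],off(s,[.4511,-.0454,.0468])*40,s["grasp_force"],s["ft_force"])
V=cv2.GaussianBlur(g["color"],(3,3),0).mean(2).astype(int)
for v in range(165,240,4):print(v,"".join("@%*+=-:. "[min(8,V[v,u]//25)] for u in range(340,440)))
ex=np.array([np.cos(np.radians(13.2)),np.sin(np.radians(13.2))])
p=s["ee_pos"][:2]+.115*ex;print("seat",p)
for n,r,z in(("seat",.042,.038),("sp",.030,.052),("pul",.031,.072),("hub",.014,.078)):
    c=np.array([px(g,q) for q in circ(p,r,z)]);print(n,c.min(0),c.max(0))
for v in range(180,420,5):print(v,"".join("@%*+=-:. "[min(8,V[v,u]//25)] for u in range(400,560,2)))
E
python3 chk.py
```

```text
time_s: 23.65
ee_pos: [0.4503, -0.0459, 0.0468]
orientation: [0.621, 0.784, 0.001, 0.002]
ft_force: [9.3, 0.2, -6.8]
grip_width: 0.0132
grasp_force: 58.7
[ 0.45031521 -0.04591701  0.0468432 ] [0.3228179  0.88241206 0.04685217] 58.71101796627045 [10.65640677  0.77177878 -5.93320024]
165 ==============================--:..             .:-===============-:.               .:-----:::::::::
169 =======================---====--::.        ..:::--================-:               .::::::::::::::::
173 ===============-----::::.:::::::::::::::---------=======------====--::::::::::::::::::::::::::::::::
177 ---:::............:::................::.............:-======--:...........::................:::.....
181 .                  .                 ..              :======-:            ..                ..      
185 .                 ..                 .              .-=====-:.            .                 ..      
189 .                                    .              :-=====-:            .                 ..       
193 -:............................................:...::=======-:::::.............
[... 4828 characters left out ...]
--------------------
380 -=+%%%%%%%%%%%%%%%%%%%%%%%%%%%%%%%%*+=::::::::-----:----------------------------
385 %*=-=+%%%%%%%%%%%%%%%%%%%%%%%%%%%%%%%%%*+-::------------------------------------
390 %%%%*==+%%%%%%%%%%%%%%%%%%%%%%%%%%%%%%%%%%%*=---------::------------------------
395 %%%%%%%**%%%%%%%%%%%%%%%%%%%%%%%%%%%%%%%%%%%%%*+=-----:---::--------------=-----
400 %%%%%%%%%%%%%%%%%%%%%%%%%%%%%%%%%%%%%%%%%%%%%%%%%%*+--------------------===---=-
405 %%%%%%%%%%%%%%%%%%%%%%%%%%%%%%%%%%%%%%%%%%%%%%%%%%%%%%*=------------------------
410 %%%%%%%%%%%%%%%%%%%%%%%%%%%%%%%%%%%%%%%%%%%%%%%%%%%%%%%%%*+=-------------------=
415 %%%%%%%%%%%%%%%%%%%%%%%%%%%%%%%%%%%%%%%%%%%%%%%%%%%%%%%%%%%%%*+=--------------==
```

```bash
python3 -m inch '[[[0,0,0,0,0,0,0],[0,0,0,0,0,0,0],[0,0,0,0,0,0,0]]]'; python3 -c "
from plant import *
print(job_done())"
```

```text
time_s: 24.0
ee_pos: [0.4503, -0.0459, 0.0469]
orientation: [0.621, 0.784, 0.001, 0.002]
ft_force: [9.6, 0.3, -6.6]
grip_width: 0.0133
grasp_force: 58.7
the job is handed in; nothing more can be done
None
```

I handed the job in at 24.0 s with the spacer and pulley stacked on the seat and the pull bar still gripped at 59 N. By my own camera readings, the rib sat within about 1 mm of the blade and the pile about 3 mm or less off centre; the hand-in gave no verdict.

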